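# Unlatch the shaker's hold-down arm and hold it up

## Task

A colleague is about to take the orange tube rack out of the bench shaker. Grip the red latch knob at the front end of the hold-down arm, pull it sideways against its spring to its stop (towards the side where the spring cage sticks out), keep it pulled and lift the arm off its ball about 10 cm; finish while still gripping the knob and holding the arm up, steady. Leave the rack, tip box, bottle and timer where they are.

Things in the scene. Friction and masses are not known exactly. Their poses are not given: they have to be found in the camera images.
- shaker: bench shaker, fixed: white housing, blue platform, 300 (its x) by 200 (its y) mm, platform top 85 mm above the bench. Origin under its centre on the bench; x points from the ball end (control panel, towards the robot) to the hinge end, y to its left seen from the robot, z up; turned up to 0.55 rad either way. Ball stud on its centre line at x = -125 mm, arm hinge (along y) at x = +120 mm, 150 mm above the bench
- ball_top (a point): top of the ball stud, 149 mm above the bench: a flat-bottomed steel ball head of 28 mm diameter on a thin neck, hidden under the dark coupler (50 x 50 mm) at the front end of the arm
- latch_knob (a point): centre of the red latch knob: upright block 14 mm across (shaker's y), 24 mm long (shaker's x), 40 mm tall, flat sides, on a steel slide on top of the coupler, free all round. Centre 191 mm above the bench at the start (foot 171, top 211), 41 mm above the arm's hinge line and 245 mm in front of it. Grip it from above across its 14 mm. It moves with latch and arm and tilts with the arm
- latch (a joint): travel of the latch and its knob along the shaker's +y, in m: 0 = locked, sprung shut (about 3 N); 0.015 = fully pulled, at its stop (about 8.5 N). The bolt sits under the ball head and frees the arm only beyond about 0.009; when let go it springs back
- hold_arm (a joint): angle of the aluminium hold-down arm about its hinge, rad: 0 = level, down on the ball; grows as the ball end rises, up to 0.9. Cannot rise while the latch is locked; falls back by its weight (3 to 6 N at the knob) when let go. 0.44 rad lifts the knob about 100 mm and swings it 40 mm towards the hinge
- tube_rack: orange tube rack with blue-capped tubes, 110 x 90 x 51 mm, loose on the platform beneath the arm (its top is a few mm below the arm). Origin at the centre of its underside. Leave alone
- tip_box: white tip box with a yellow top, 120 x 85 x 65 mm, on the bench to one side of the shaker. Origin at the centre of its underside. Leave alone
- reagent_bottle: amber bottle with a blue cap, 64 mm across, 140 mm tall, on the bench to the other side. Origin at the centre of its underside. Leave alone
- timer: flat white timer, 70 x 55 x 18 mm, on the bench to the left of the shaker. Origin at the centre of its underside. Leave alone

How it is judged:
By the outcome, as a careful person would: the job done as asked, in the order asked, and still so for the second after the job is handed in, while the arm keeps its last pose, push and grip.
It also fails if it takes over 35 s, if anything falls off the work surface, if the arm or the gripper's body presses on something with over 40 N, if the wrist force passes 120 N, or if a joint passes its speed limit or range.

## Robot

A 6-joint arm with a two-finger parallel gripper is mounted at the origin on the work surface. World frame = base frame: x ahead of the robot, y to its left, z up, the work surface at z = 0. Lengths are in m, angles in rad, forces in N, time in s.
With the tool pointing down it reaches from about 0.25 to 0.725 m from the base axis. Payload 4 kg.
Tool frame: the origin (TCP) lies midway between the tips of the shut fingers; the grasp point (between the pads) lies 19 mm behind it; z points along the fingers, y is the direction in which the jaws open and shut (so a half turn about z gives the same grasp; the last joint's range is limited). The gripper opens to 85 mm and grips with 20 to 120 N. Pads are 22 mm wide; open, the fingers measure 114 mm over their backs; the gripper's body (76 mm by 85 mm) begins 54 mm behind the grasp point. The pads swing forward as they close: fully open they stand 13 mm farther back than shut.
Start: joints at [-1.143, 0.241, 0.005, 1.335, 0, 1.571], TCP at [0.207, -0.455, 0.231] pointing down, gripper open.
Joint ranges: [-2.72, 2.72], [-1.05, 1.87], [-1.09, 1.28], [-1.99, 2.15], [-1.42, 1.44], [-3.14, 3.14]. Speed limits (rad/s): [2.79, 2.79, 3.14, 3.14, 3.14, 3.14].

## Interface

Orientations are given as a unit quaternion [x, y, z, w].
In Python, from workcell import get_obs, camera, camera_model, job_done, masks_of gives the robot as it stands.
- The arm moves only by the tool jog_arm, never from a script. Its argument "deltas" is a list that holds one entry, the list of rows, each a list of 7 numbers: the shift along the tool's x, y, z in mm, then the turn, a rotation vector about the tool's x, y, z in degrees, then the finger opening in mm, from 0 to 85.4. A call has 1 to 5 rows; each row shifts and turns the pose as measured when the row begins, along the tool's axes as they then stand; what a row does not reach is not made up. A row lasts 1/10 s, in which the tool goes at most 50 mm and 8.59 degrees, less where a joint would pass 70% of its speed; a pose out of reach is approached as far as the arm can. A call with a gripper value outside its range is refused whole. The fingers move at their own pace and stop on an object; the grip force is fixed at half the most. Time passes only in rows, so rows that do not move let the fingers close. It gives the time, the measured TCP pose, the force and the opening at its end, in the units of the state.
- get_obs(): the state, without advancing time (a new reading comes with each control period).
- camera(name): name is "side" or "top" or "wrist"; returns the picture (480x640x3 uint8, red, green, blue); there is no depth.
- camera_model(name): a dict with "fovy" (degrees; the focal length in pixels is half the picture's height over the tangent of half this angle, whatever the lens; pixels are square), "cx", "cy" (the principal point, pixels), "pose" (4x4, takes a point from camera to world coordinates); the wrist camera has in their place "T_tool_cam" (4x4, takes a point from camera to tool coordinates, whose origin is the TCP and whose axes are the flange's). Camera axes: x right, y down, z forward; pixel columns grow to the right and rows downward; lengths in m; the calibration is good to about 2 mm. A picture is of the moment at which its call begins: read the wrist's pose just before it. camera_model takes no time and is no camera call.
- job_done(): hands the job in, once; it reports no verdict.
Trained networks look in the newest picture that a camera, given by its name, has taken for a name from the list of things; names that differ only in an ending like _2 or _b are one class to them, and where a whole thing is asked for, a point or a joint stands for the part that bears it (a point fixed in the world has none). Each returns a list of dicts, best first, with "conf" (0 to 1); they miss things now and then, are a little off and sometimes report something else, mostly with a low value. They report only what shows in the picture. A call takes as long as a camera call.
- masks_of(target, camera): "pixels" (480x640 bool, what is visible of it) and "at" ([column, row] in pixels, amid what is visible of it).
The state is a dict: "clock": time; "joint_pos": joint angles; "joint_vel": joint speeds; "tau": joint torques, N m; "eef_pos": TCP position; "tool_rot": TCP orientation; "ft_force": force on the tool from outside, world axes, zero at the start; "ft_torque": the same for the moment, N m; "grip_width": finger opening in m.
Only numpy, scipy, OpenCV 4.12 (cv2) and the standard library are available. Lean on these libraries where they do the work, as an engineer would, in place of code of your own. Each camera call takes 0.05 s, during which the arm holds its last target. There are 200 camera calls.

## Working session

There is one attempt and no reset: what is moved stays moved. The work goes in short steps, Python scripts to look and compute and a tool call to move; the robot and the scene stay as the last step left them, time stands still between calls to the robot, and variables do not carry over. Pictures are saved under pics/ and viewed, about 8 in all and at most 12, crops included, and the job is handed in when it is done.

Besides the shell and the picture viewer there is one more tool, called after "Call:" as name(argument=value, ...), one argument or row to a line, values as JSON. jog_arm: Moves the arm, as the interface text tells. Its arguments: {"type":"object","properties":{"deltas":{"type":"array"}},"required":["deltas"]}

```bash
mkdir -p pics; cat > h.py <<'E'
import numpy as np, cv2
from scipy.spatial.transform import Rotation as R
from workcell import *
def cam(name):
    o=get_obs(); im=camera(name); m=camera_model(name)
    if 'pose' in m: T=np.array(m['pose'])
    else:
        W=np.eye(4); W[:3,:3]=R.from_quat(o['tool_rot']).as_matrix(); W[:3,3]=o['eef_pos']; T=W@np.array(m['T_tool_cam'])
    f=240/np.tan(np.radians(m['fovy']/2)); return im,(f,m['cx'],m['cy'],T)
def ray(c,p):
    f,cx,cy,T=c; d=T[:3,:3]@np.array([(p[0]-cx)/f,(p[1]-cy)/f,1]); return T[:3,3],d
def atz(c,p,z):
    o,d=ray(c,p); return o+d*(z-o[2])/d[2]
def proj(c,X):
    f,cx,cy,T=c; q=T[:3,:3].T@(np.asarray(X)-T[:3,3]); return np.array([cx+f*q[0]/q[2],cy+f*q[1]/q[2]])
def tri(c1,p1,c2,p2):
    o1,d1=ray(c1,p1);o2,d2=ray(c2,p2); s=np.linalg.lstsq(np.c_[d1,-d2],o2-o1,rcond=None)[0]
    a,b=o1+d1*s[0],o2+d2*s[1]; return (a+b)/2,np.linalg.norm(a-b)
def save(n,im): cv2.imwrite('pics/'+n,im[...,::-1])
E
python3 - <<'E'
from h import *
np.set_printoptions(precision=4,suppress=True)
o=get_obs(); print(o['clock'],o['eef_pos'],o['tool_rot'],o['ft_force'])
C={}
ims=[]
for n in('top','side'):
    im,c=cam(n);C[n]=c;ims.append(im);print(n,c[0],c[3])
    for t in('latch_knob','hold_arm','shaker'):
        for r in masks_of(t,n)[:2]:
            m=r['pixels'].astype(np.uint8);print(n,t,round(r['conf'],2),r['at'],m.sum(),cv2.minAreaRect(cv2.findNonZero(m)))
            if t=='latch_knob': print(atz(c,r['at'],.2))
    save(n+'0.png',im)
E
```

```text
0.0 [ 0.2072 -0.4544  0.2304] [ 0.9772  0.2123 -0.0002 -0.001 ] [-0.2444 -0.2581 -0.2221]
top 569.120554824796 [[ 0.0292 -0.9862  0.1628  0.4451]
 [-0.9994 -0.032  -0.0147  0.0089]
 [ 0.0197 -0.1622 -0.9866  1.3055]
 [ 0.      0.      0.      1.    ]]
top latch_knob 0.74 [319.8, 287.1] 276 ((322.9966735839844, 284.1476745605469), (13.033900260925293, 22.070735931396484), 79.99201965332031)
[ 0.5457 -0.0022  0.2   ]
top latch_knob 0.34 [327.7, 225.1] 1541 ((322.79449462890625, 228.41490173339844), (54.33189392089844, 44.317779541015625), 83.8844985961914)
[ 0.6692 -0.0141  0.2   ]
top hold_arm 0.75 [323.5, 242.2] 2448 ((315.4180603027344, 232.59835815429688), (133.2686004638672, 42.55179977416992), 84.80557250976562)
top shaker 0.66 [322.0, 235.3] 11205 ((322.41680908203125, 232.92730712890625), (144.709716796875, 93.52413940429688), 84.02568054199219)
side 575.3849530173137 [[-0.9617 -0.1931  0.1944  0.3066]
 [-0.274   0.6772 -0.6829  1.0435]
 [ 0.0002 -0.71   -0.7042  1.2138]
 [ 0.      0.      0.      1.    ]]
side latch_knob 0.61 [345.8, 225.2] 256 ((344.4735412597656, 230.8441162109375), (10.12393856048584, 29.98833465576172), 4.39870548248291)
[ 0.5486 -0.0062  0.2   ]
side hold_arm 0.79 [314.9, 230.1] 1463 ((303.0, 234.5), (35.0, 100.0), 90.0)
side shaker 0.67 [297.2, 259.3] 6911 ((298.6606140136719, 252.01870727539062), (117.2795639038086, 80.73509979248047), 6.632514476776123)
```

```bash
python3 - <<'E'
import cv2,numpy as np
a=cv2.imread('pics/top0.png')[130:350,220:430];b=cv2.imread('pics/side0.png')[150:370,200:410]
cv2.imwrite('pics/ab.png',cv2.resize(np.hstack([a,b]),(798,418),interpolation=cv2.INTER_CUBIC))
E
```

```text
(no output)
```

View pics/ab.png

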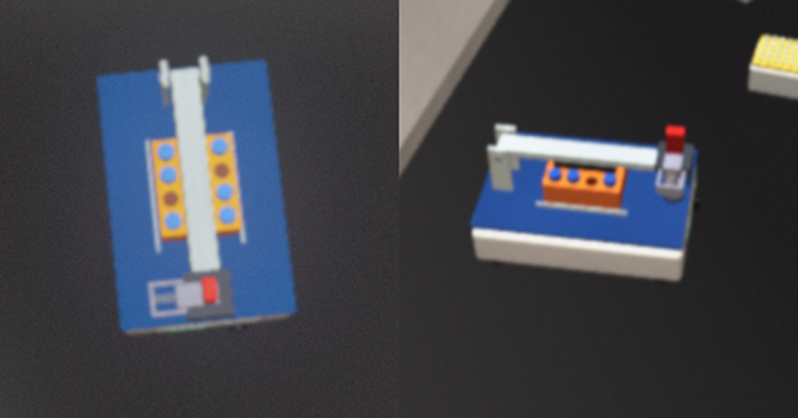

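The top view (left) shows the arm along the platform. The red knob is at full-image pixel (330,283) and the spring cage sticks out to image left, which is world +y. The side view agrees.

```bash
python3 - <<'E'
from h import *
np.set_printoptions(precision=4,suppress=True)
C={};P={}
for n in('top','side'):
    im,c=cam(n);C[n]=c
    h=cv2.cvtColor(im,cv2.COLOR_RGB2HSV);
    red=((h[...,0]<5)|(h[...,0]>172))&(h[...,1]>150)&(h[...,2]>90)
    k,l,s,ce=cv2.connectedComponentsWithStats(red.astype(np.uint8)); i=1+np.argmax(s[1:,4]);P[n]=ce[i];print(n,ce[i],s[i])
print('knob',tri(C['top'],P['top'],C['side'],P['side']),atz(C['top'],P['top'],.2),atz(C['side'],P['side'],.19))
im,c=cam('top');h=cv2.cvtColor(im,cv2.COLOR_RGB2HSV)
q=[np.array(p)/1.9+[220,130] for p in((97,76),(268,60),(296,314),(122,328))]
X=np.array([atz(c,p,.085) for p in q]);print(X)
ax=(X[0]+X[1]-X[2]-X[3])[:2];yaw=np.arctan2(ax[1],ax[0]);ce=X.mean(0)[:2];print('yaw',yaw,ce,np.linalg.norm(ax)/2)
u=np.array([np.cos(yaw),np.sin(yaw)]);print('knob pred',ce-.125*u)
E
```

```text
top [ 15.1517 251.4812] [   0  198   35  104 2986]
side [344.8769 222.0154] [340 216  11  14 130]
knob (array([0.5022, 0.382 , 0.5859]), np.float64(0.08272818537958004)) [0.5967 0.5921 0.2   ] [ 0.5563 -0.0276  0.19  ]
[[ 0.8129  0.1126  0.085 ]
 [ 0.8394 -0.0868  0.085 ]
 [ 0.5424 -0.124   0.085 ]
 [ 0.5206  0.0716  0.085 ]]
yaw 0.13195040527002908 [ 0.6788 -0.0067] 0.2971802302472382
knob pred [ 0.5549 -0.0231]
```

Call:
jog_arm(
  deltas=[
    [[0, 0, -35, 0, 0, 8.4, 60], [0, 0, -35, 0, 0, 8.4, 60], [30, -30, 0, 0, 0, 0, 60], [30, -30, 0, 0, 0, 0, 60], [30, -30, 0, 0, 0, 0, 60]],
  ],
)

```text
clock: 1.05
eef_pos: [0.2853, -0.3555, 0.3029]
tool_rot: [0.998, 0.056, 0.0, -0.0]
ft_force: [0.6, 0.2, -0.0]
grip_width: 0.0599
```

Call:
jog_arm(
  deltas=[
    [[30, -30, 0, 0, 0, 0, 60], [30, -30, 0, 0, 0, 0, 60], [30, -30, 0, 0, 0, 0, 60], [30, -30, 0, 0, 0, 0, 60], [30, -30, 0, 0, 0, 0, 60]],
  ],
)

```text
clock: 1.55
eef_pos: [0.422, -0.1833, 0.3047]
tool_rot: [0.999, 0.054, 0.002, 0.001]
ft_force: [0.2, 0.1, 0.3]
grip_width: 0.0599
```

```bash
cat > look.py <<'E'
from h import *
import sys
np.set_printoptions(precision=4,suppress=True)
o=get_obs();Rt=R.from_quat(o['tool_rot']).as_matrix();print(o['clock'],o['eef_pos'],'\n',Rt,o['joint_pos'],o['ft_force'],o['grip_width'])
K=np.array([.5555,-.024,.177]);print('to knob tool mm',Rt.T@(K-o['eef_pos'])*1000)
if len(sys.argv)>1:
    im,c=cam('wrist');save(sys.argv[1],im)
    print('pred',proj(c,[.5555,-.024,.211]))
    for r in masks_of('latch_knob','wrist')[:2]:
        m=r['pixels'].astype(np.uint8);print(r['conf'],r['at'],m.sum(),cv2.boxPoints(cv2.minAreaRect(cv2.findNonZero(m))))
    np.save('c.npy',np.array(c,dtype=object),allow_pickle=True)
E
python3 look.py
```

```text
1.55 [ 0.422  -0.1833  0.3047] 
 [[ 0.9941  0.1087  0.0039]
 [ 0.1087 -0.9941 -0.0018]
 [ 0.0037  0.0022 -1.    ]] [-0.4097  0.1369  0.0658  1.4953 -0.0001  2.6231] [0.1805 0.1229 0.2771] 0.05992815094615585
to knob tool mm [ 149.5654 -144.106   127.8872]
```

Call:
jog_arm(
  deltas=[
    [[28, -37, 0, 0, 0, 0, 60], [28, -37, 0, 0, 0, 0, 60], [28, -37, 0, 0, 0, 0, 60], [28, -36, 0, 0, 0, 1.3, 60], [0, 0, 0, 0, 0, 0, 60]],
  ],
)

```text
clock: 2.05
eef_pos: [0.523, -0.0138, 0.3046]
tool_rot: [0.999, 0.046, 0.003, 0.001]
ft_force: [0.0, -0.3, -0.5]
grip_width: 0.06
```

```bash
python3 look.py w1.png
```

```text
2.05 [ 0.523  -0.0138  0.3046] 
 [[ 0.9958  0.0914  0.007 ]
 [ 0.0914 -0.9958 -0.0015]
 [ 0.0068  0.0021 -1.    ]] [-0.0257  0.2645  0.2253  1.5246 -0.0013  3.0244] [ 0.0178 -0.2841 -0.4559] 0.05995665181413521
to knob tool mm [ 30.5243  12.8218 127.8401]
pred [347.3825 198.4635]
0.79 [325.8, 188.5] 2560 [[288.1541 215.1403]
 [289.0826 167.7859]
 [353.842  169.0558]
 [352.9135 216.4101]]
```

View pics/w1.png

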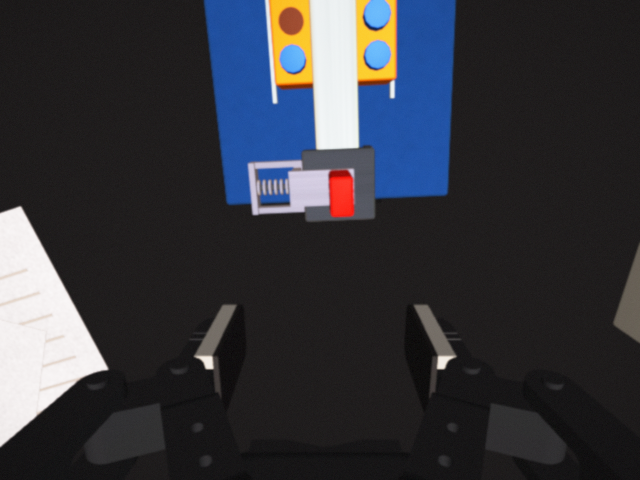

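The wrist view shows the red knob at about (342,193), with the cage to image left. I'll measure its position and yaw from this.

```bash
python3 - <<'E'
from h import *
np.set_printoptions(precision=4,suppress=True)
im,c=cam('wrist');h=cv2.cvtColor(im,cv2.COLOR_RGB2HSV)
red=((h[...,0]<5)|(h[...,0]>172))&(h[...,1]>150)&(h[...,2]>90)
red[:150]=0;red[230:]=0
ys,xs=np.nonzero(red);print(xs.min(),xs.max(),ys.min(),ys.max(),xs.mean(),ys.mean())
print(cv2.boxPoints(cv2.minAreaRect(cv2.findNonZero(red.astype(np.uint8)))), 'cam',c[3])
for z in(.211,.191):
    print(z,[atz(c,p,z) for p in((xs.mean(),ys.min()),(xs.mean(),ys.max()))])
wh=(h[...,1]<60)&(h[...,2]>130)
L=[]
for v in(10,40,70,100,130):
    x=np.nonzero(wh[v,300:375])[0]+300;L.append(atz(c,(x.mean(),v),.158));print(v,x.min(),x.max(),L[-1])
d=L[0]-L[-1];print('yaw arm',np.arctan2(d[1],d[0]))
for e in (((206,0),(228,205)),((456,0),(448,195))):
    a,b=[atz(c,p,.085) for p in e];d=a-b;print('edge yaw',np.arctan2(d[1],d[0]),a,b)
a,b=[atz(c,p,.085) for p in((228,205),(448,195))];d=a-b;print('front',np.arctan2(-d[0],d[1]),(a+b)/2,np.linalg.norm(d))
E
```

```text
323 347 166 212 334.9223484848485 189.64583333333334
[[322.6227 166.3025]
 [345.8888 165.552 ]
 [347.3825 211.8586]
 [324.1164 212.6091]] cam [[ 0.0873 -0.955  -0.2834  0.5943]
 [-0.9962 -0.0824 -0.0292 -0.0099]
 [ 0.0046  0.2849 -0.9586  0.4476]
 [ 0.      0.      0.      1.    ]]
0.211 [array([ 0.5714, -0.0188,  0.211 ]), array([ 0.5447, -0.0213,  0.211 ])]
0.191 [array([ 0.5695, -0.0196,  0.191 ]), array([ 0.5405, -0.0223,  0.191 ])]
10 304 348 [ 0.6627 -0.006   0.158 ]
40 306 363 [ 0.6457 -0.009   0.158 ]
70 307 350 [ 0.6279 -0.0107  0.158 ]
100 308 352 [ 0.6094 -0.0134  0.158 ]
130 310 352 [ 0.5902 -0.0158  0.158 ]
yaw arm 0.13503320682726153
edge yaw 0.12563733505426133 [0.6786 0.0896 0.085 ] [0.5163 0.0691 0.085 ]
edge yaw 0.1327847138751944 [ 0.696  -0.1064  0.085 ] [ 0.5425 -0.1269  0.085 ]
front 0.1325437814512664 [ 0.5294 -0.0289  0.085 ] 0.19776104722270632
```

```bash
sed -i 's/\[.5555,-.024,.177\]/[.556,-.0205,.178]/' look.py; python3 look.py
```

```text
2.2 [ 0.5207 -0.0184  0.3052] 
 [[ 0.9963  0.0858  0.0058]
 [ 0.0858 -0.9963 -0.0037]
 [ 0.0055  0.0041 -1.    ]] [-0.0333  0.2607  0.2219  1.526  -0.0035  3.0223] [-0.1577  0.227  -0.4519] 0.05996650880170367
to knob tool mm [ 34.3432   4.575  127.4365]
```

Call:
jog_arm(
  deltas=[
    [[0, 0, 0, 0, 0, -2.7, 50], [17, 3, 0, 0, 0, 0, 50], [18, 4, 0, 0, 0, 0, 50], [0, 0, 25, 0, 0, 0, 50], [0, 0, 0, 0, 0, 0, 50]],
  ],
)

```text
clock: 2.7
eef_pos: [0.5539, -0.0297, 0.2823]
tool_rot: [0.998, 0.061, 0.003, 0.003]
ft_force: [-0.4, 0.4, -0.5]
grip_width: 0.05
```

```bash
python3 look.py w2.png
```

```text
2.7 [ 0.5539 -0.0297  0.2823] 
 [[ 0.9924  0.1224  0.0073]
 [ 0.1225 -0.9925 -0.0056]
 [ 0.0065  0.0065 -1.    ]] [-0.0507  0.3318  0.2604  1.4919 -0.0053  2.9681] [-0.3649  0.3823 -0.4877] 0.05003585737517707
to knob tool mm [  2.5203  -9.5845 104.2529]
pred [314.5894 257.8218]
0.96 [299.9, 238.0] 3129 [[253.1091 271.5266]
 [257.5129 212.075 ]
 [327.573  217.2647]
 [323.1692 276.7162]]
```

View pics/w2.png

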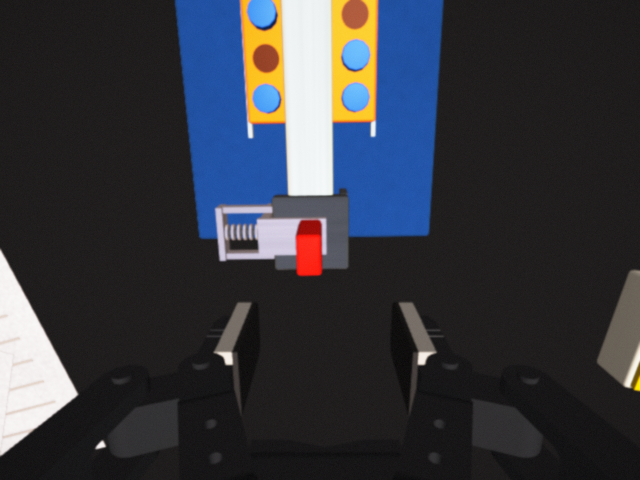

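The knob projects where predicted for (0.556, -0.0205), at about (309,254), so the estimate holds. Next I'll correct sideways, then descend.

Call:
jog_arm(
  deltas=[
    [[2, -9, 0, 0, 0, -0.6, 50], [0, 0, 0, 0, 0, 0, 50], [0, 0, 25, 0, 0, 0, 50], [0, 0, 25, 0, 0, 0, 50], [0, 0, 0, 0, 0, 0, 50]],
  ],
)

```text
clock: 3.3
eef_pos: [0.5593, -0.0206, 0.2424]
tool_rot: [0.998, 0.067, 0.013, 0.004]
ft_force: [-0.5, 0.7, 0.3]
grip_width: 0.05
```

```bash
python3 look.py
```

```text
3.3 [ 0.5593 -0.0206  0.2424] 
 [[ 0.9908  0.133   0.0266]
 [ 0.1332 -0.9911 -0.0064]
 [ 0.0255  0.0099 -0.9996]] [-0.0339  0.3345  0.1614  1.3709 -0.0055  2.9741] [-0.5362  0.6524  0.2588] 0.04997817988520373
to knob tool mm [-4.945  -1.1928 64.2557]
```

Call:
jog_arm(
  deltas=[
    [[-4, -1, 10, 0.5, -1.5, 0, 50], [0, 0, 15, 0, 0, 0, 50], [0, 0, 15, 0, 0, 0, 50], [0, 0, 0, 0, 0, 0, 50], [0, 0, 0, 0, 0, 0, 50]],
  ],
)

```text
clock: 3.8
eef_pos: [0.5576, -0.0196, 0.2068]
tool_rot: [0.998, 0.067, 0.001, 0.0]
ft_force: [0.4, 0.3, 1.6]
grip_width: 0.0498
```

```bash
python3 look.py
```

```text
3.8 [ 0.5576 -0.0196  0.2068] 
 [[ 0.9909  0.1345  0.003 ]
 [ 0.1345 -0.9909 -0.0007]
 [ 0.0029  0.0011 -1.    ]] [-0.0348  0.3641  0.1119  1.3155 -0.0006  2.9719] [0.4492 0.3395 1.573 ] 0.04983886802801617
to knob tool mm [-1.7797  0.653  28.8058]
```

Call:
jog_arm(
  deltas=[
    [[-1, 1, 12, 0, 0, 0, 50], [0, 0, 12, 0, 0, 0, 50], [0, 0, 0, 0, 0, 0, 50], [0, 0, 0, 0, 0, 0, 50]],
  ],
)

```text
clock: 4.2
eef_pos: [0.5581, -0.0209, 0.1832]
tool_rot: [0.998, 0.067, 0.003, 0.001]
ft_force: [0.1, 0.0, 0.1]
grip_width: 0.0502
```

```bash
python3 look.py w3.png
```

```text
4.2 [ 0.5581 -0.0209  0.1832] 
 [[ 0.9909  0.1345  0.0062]
 [ 0.1345 -0.9909 -0.0008]
 [ 0.0061  0.0016 -1.    ]] [-0.0371  0.375   0.0654  1.2549 -0.0005  2.9695] [0.0621 0.0048 0.0624] 0.050195035314009845
to knob tool mm [-2.0281 -0.668   5.1617]
pred [334.5716 370.0379]
0.9 [311.3, 320.3] 8241 [[237.804  393.8709]
 [242.3734 245.3653]
 [349.2876 248.655 ]
 [344.7182 397.1606]]
0.33 [363.5, 63.9] 15762 [[224.   0.]
 [427.   0.]
 [427. 133.]
 [224. 133.]]
```

View pics/w3.png

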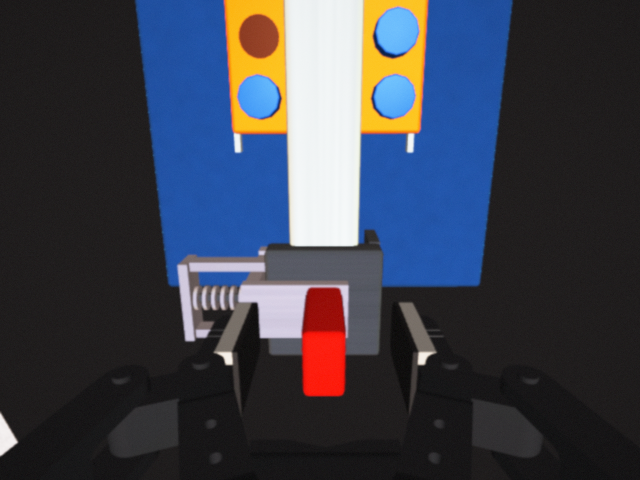

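The knob (columns 303-345) is centred between the fingers and clear of the cage. Closing now.

Call:
jog_arm(
  deltas=[
    [[-1, 0, 3, 0, 0, 0, 50], [0, 0, 0, 0, 0, 0, 0], [0, 0, 0, 0, 0, 0, 0], [0, 0, 0, 0, 0, 0, 0], [0, 0, 0, 0, 0, 0, 0]],
  ],
)

```text
clock: 4.8
eef_pos: [0.5573, -0.0205, 0.181]
tool_rot: [0.998, 0.068, 0.004, 0.0]
ft_force: [-0.4, 0.9, -1.5]
grip_width: 0.0134
```

Call:
jog_arm(
  deltas=[
    [[0, 0, 0, 0, 0, 0, 0], [0, 0, 0, 0, 0, 0, 0]],
  ],
)

```text
clock: 5.0
eef_pos: [0.5573, -0.0205, 0.181]
tool_rot: [0.998, 0.068, 0.004, 0.0]
ft_force: [-0.2, 0.2, -0.7]
grip_width: 0.013
```

```bash
python3 look.py
```

```text
5.0 [ 0.5573 -0.0205  0.181 ] 
 [[ 0.9908  0.1349  0.0076]
 [ 0.1349 -0.9909 -0.0001]
 [ 0.0075  0.0012 -1.    ]] [-0.0369  0.3738  0.0578  1.2472  0.0002  2.9694] [-0.2238  0.2206 -0.6763] 0.01295578969501092
to knob tool mm [-1.3337 -0.2303  3.0205]
```

Call:
jog_arm(
  deltas=[
    [[0, -5, 0, 0, 0, 0, 0], [0, -5, 0, 0, 0, 0, 0], [0, -5, 0, 0, 0, 0, 0], [0, -3, 0, 0, 0, 0, 0]],
  ],
)

```text
clock: 5.4
eef_pos: [0.5556, -0.0078, 0.181]
tool_rot: [0.998, 0.065, 0.004, 0.007]
ft_force: [0.2, -7.6, -0.3]
grip_width: 0.0129
```

```bash
python3 look.py
```

```text
5.4 [ 0.5556 -0.0078  0.181 ] 
 [[ 0.9914  0.1306  0.0093]
 [ 0.1307 -0.9913 -0.0127]
 [ 0.0075  0.0138 -0.9999]] [-0.0072  0.3684  0.0498  1.2428 -0.0127  3.0033] [ 0.1693 -7.6315 -0.2813] 0.012905142657235956
to knob tool mm [-1.2737 12.5535  3.2011]
```

Call:
jog_arm(
  deltas=[
    [[0, -2.5, 0, 0.7, 0, 0, 0], [0, -2, 0, 0, 0, 0, 0], [0, -2, 0, 0, 0, 0, 0]],
  ],
)

```text
clock: 5.7
eef_pos: [0.5554, -0.0066, 0.181]
tool_rot: [0.998, 0.064, 0.004, 0.007]
ft_force: [1.4, -8.3, 0.0]
grip_width: 0.0133
```

```bash
python3 look.py
```

```text
5.7 [ 0.5554 -0.0066  0.181 ] 
 [[ 0.9917  0.1281  0.0092]
 [ 0.1282 -0.9917 -0.0132]
 [ 0.0075  0.0143 -0.9999]] [-0.0047  0.368   0.0493  1.2427 -0.0132  3.0083] [ 1.3911 -8.2575  0.0267] 0.013296930154443137
to knob tool mm [-1.2167 13.7854  3.22  ]
```

Call:
jog_arm(
  deltas=[
    [[0, -4, 0, 0.7, 0, 0, 0], [0, -4, 0, 0.7, 0, 0, 0]],
  ],
)

```text
clock: 5.9
eef_pos: [0.5553, -0.0053, 0.181]
tool_rot: [0.998, 0.063, 0.004, 0.002]
ft_force: [1.7, -14.2, -2.2]
grip_width: 0.0126
```

```bash
python3 look.py
```

```text
5.9 [ 0.5553 -0.0053  0.181 ] 
 [[ 0.9921  0.1255  0.0081]
 [ 0.1255 -0.9921 -0.0044]
 [ 0.0074  0.0054 -1.    ]] [-0.0071  0.3687  0.0503  1.2443 -0.0044  3.0087] [  1.7481 -14.1506  -2.2453] 0.012597260594271721
to knob tool mm [-1.2145 15.2028  3.1044]
```

At the stop: 15.2 mm travel, and the force has jumped to 14 N. I'll start the lift, holding the sideways pull.

Call:
jog_arm(
  deltas=[
    [[1.5, -4, -13, 0, -3, 0, 0], [1.5, -4, -13, 0, -3, -0.3, 0]],
  ],
)

```text
clock: 6.1
eef_pos: [0.5591, -0.0045, 0.2058]
tool_rot: [0.997, 0.063, -0.048, 0.014]
ft_force: [7.1, -14.6, -6.7]
grip_width: 0.0132
```

```bash
cat > st.py <<'E'
from h import *
np.set_printoptions(precision=4,suppress=True)
o=get_obs();Rt=R.from_quat(o['tool_rot']).as_matrix();p=np.array(o['eef_pos'])
u=np.array([np.cos(.133),np.sin(.133),0]);v=np.array([-u[1],u[0],0])
H=np.array([.5573,-.0205,.181])+.245*u;H[2]=.150  # hinge from grip pose (TCP 31 mm above it)
d=p-H;a,h=-d@u,d[2]
r0=np.hypot(.245,.031);print('t',o['clock'],'pull mm',d@v*1e3,'radius err',(np.hypot(a,h)-r0)*1e3,'arm deg',np.degrees(np.arctan2(h,a)-np.arctan2(.031,.245)),'tool pitch',np.degrees(np.arctan2(-Rt[:,2]@u,-Rt[2,2])),'roll',np.degrees(np.arcsin(Rt[:,2]@v)),'yaw',np.arctan2(Rt[1,0],Rt[0,0]))
F=o['ft_force'];print('p',p,'F uvz',F@u,F@v,F[2],'g',o['grip_width'],'j',o['joint_pos'])
E
python3 st.py
```

```text
t 6.1 pull mm 15.580139608477674 radius err 0.5253868689763519 arm deg 5.810550229943031 tool pitch 5.588361084928638 roll -1.1877922471266076 yaw 0.12535200791472698
p [ 0.5591 -0.0045  0.2058] F uvz 5.089855182248839 -15.364088593838858 -6.68485961409546 g 0.01319459621240902 j [ 0.0096  0.447   0.2291  1.4471 -0.0326  3.0263]
```

Call:
jog_arm(
  deltas=[
    [[2, -4, -13, 0.6, -3, -0.2, 0], [2, -4, -13, 0.6, -3, -0.2, 0], [2, -4, -13, 0.6, -3, 0, 0]],
  ],
)

```text
clock: 6.4
eef_pos: [0.5707, -0.003, 0.2426]
tool_rot: [0.989, 0.062, -0.13, 0.015]
ft_force: [2.9, -12.9, -4.5]
grip_width: 0.0135
```

```bash
python3 st.py
```

```text
t 6.4 pull mm 15.529666714417942 radius err 0.3953747103529748 arm deg 14.77787187975214 tool pitch 15.026233923740131 roll -0.6919953280051437 yaw 0.12292960502005723
p [ 0.5707 -0.003   0.2426] F uvz 1.1625520397117697 -13.156221357572562 -4.5410407884896165 g 0.01348098078596204 j [ 0.017   0.6111  0.5625  1.7815 -0.042   3.0392]
```

Call:
jog_arm(
  deltas=[
    [[2.5, -4, -13, 0.5, -1.8, -0.2, 0], [3, -4, -13, 0.5, -1.8, -0.2, 0]],
  ],
)

```text
clock: 6.6
eef_pos: [0.581, -0.0017, 0.2645]
tool_rot: [0.984, 0.063, -0.167, 0.016]
ft_force: [-0.1, -13.0, -7.1]
grip_width: 0.0133
```

```bash
python3 st.py
```

```text
t 6.6 pull mm 15.46394759516629 radius err 0.20523784641698906 arm deg 20.37418724575837 tool pitch 19.353033685562448 roll -0.46876926326402946 yaw 0.12506581908367712
p [ 0.581  -0.0017  0.2645] F uvz -1.7880231543374945 -12.835393804913876 -7.080492452149775 g 0.013347279798884459 j [ 0.0207  0.716   0.7818  1.9715 -0.0453  3.043 ]
```

Call:
jog_arm(
  deltas=[
    [[3, -4, -12.5, 0.4, -0.9, -0.2, 0], [2, -4, -8, 0.4, -0.5, 0, 0]],
  ],
)

```text
clock: 6.8
eef_pos: [0.5903, -0.0005, 0.2793]
tool_rot: [0.98, 0.062, -0.186, 0.017]
ft_force: [-1.7, -13.2, -5.2]
grip_width: 0.0134
```

```bash
python3 st.py
```

```text
t 6.8 pull mm 15.472406104843207 radius err -0.6043527690140771 arm deg 24.454046633467918 tool pitch 21.56925663414653 roll -0.42411257302809585 yaw 0.12398657976543224
p [ 0.5903 -0.0005  0.2793] F uvz -3.4103511354322134 -12.881213190451696 -5.156812987570648 g 0.013438000912086483 j [ 0.0236  0.7966  0.9568  2.1047 -0.0475  3.0482]
```

Call:
jog_arm(
  deltas=[
    [[0, -4, -1.5, 0.3, 0, 0, 0], [0, -4, -1.5, 0.3, 0, 0, 0], [0, -4, -1, 0.3, 0, 0, 0]],
  ],
)

```text
clock: 7.1
eef_pos: [0.5905, -0.0004, 0.2793]
tool_rot: [0.979, 0.059, -0.192, 0.02]
ft_force: [-0.4, -12.9, -1.5]
grip_width: 0.0133
```

```bash
python3 st.py; python3 - <<'E'
from h import *
a,_=cam('wrist');b,_=cam('side')
cv2.imwrite('pics/end.png',np.hstack([cv2.resize(a,(400,300)),cv2.resize(b[120:380,160:420],(300,300))])[...,::-1])
E
python3 st.py
```

```text
t 7.1 pull mm 15.497416598786801 radius err -0.8218187669687405 arm deg 24.46896200379161 tool pitch 22.224334786779526 roll -0.6513747693844832 yaw 0.1179249545863597
p [ 0.5905 -0.0004  0.2793] F uvz -2.1239280627436754 -12.763305202401003 -1.5246591167255577 g 0.013295473793088772 j [ 0.0259  0.811   0.98    2.1246 -0.0518  3.0563]
t 7.2 pull mm 15.497375870744975 radius err -0.7887929001671456 arm deg 24.476255782950208 tool pitch 22.21130338005272 roll -0.6529073300657573 yaw 0.1180656350674788
p [ 0.5905 -0.0004  0.2793] F uvz -2.3936492754005445 -12.777651469419531 -2.2503097004276063 g 0.013524237415518687 j [ 0.0259  0.8107  0.9797  2.1242 -0.0518  3.0561]
```

View pics/end.png

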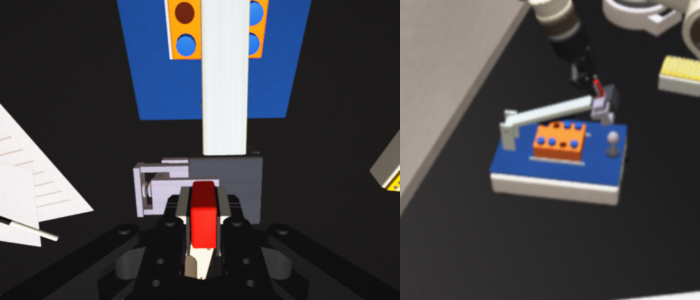

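The side view shows the arm raised, with the ball stud exposed and the rack still in place. The wrist view shows the knob in the fingers and the spring compressed. Nothing moved between the last readings, so I'm handing in.

```bash
python3 -c "
from workcell import *
print(job_done())"; python3 st.py
```

```text
the job is handed in; nothing more can be done
None
the job is handed in; nothing more can be done
```

The hold-down arm is off its ball and held up about 98 mm. The gripper still holds the red knob pulled fully to its stop. I handed the job in at about 7.2 s on the robot's clock.

**Sequence:** I gripped the knob from above and pulled it towards the spring cage until the force jumped from about 8 N to 14 N at the stop. I then lifted along the arm's arc while keeping the sideways push on.

**Last checks before hand-in:**
- **Knob:** pulled about 15.5 mm by my geometry (nominal stop 15 mm), with about 13 N sideways and the grip at 13.4 mm.
- **Arm:** at about 24.5° (0.43 rad), and the pose did not change between the last two readings.
- **Pictures:** the ball stud is exposed and the spring is compressed. The rack looks undisturbed beneath the arm.
- **Not checked:** I did not look specifically at the bottle, tip box or timer at the end. Nothing in the force readings suggested contact with them.

**Small disagreements:**
- The gripper is tilted about 2° less than the arm, because I held back the tilt near joint 4's limit (2.12 of 2.15 rad).
- The grip point is about 0.8 mm off the ideal arc.

No state could be read after hand-in, so the final second is unconfirmed.

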